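# Lock the bottle cradle's pin with its R-clip

### The arm

A 6-joint arm with a two-finger parallel gripper is mounted at the origin on the work surface. World frame = base frame: x ahead of the robot, y to its left, z up, the work surface at z = 0. Lengths are in m, angles in rad, forces in N, time in s.
With the tool pointing down it reaches from about 0.3 to 0.775 m from the base axis. Payload 14.6 kg.
Tool frame: the origin (TCP) lies on the centre line of the jaws, within the pads' length; the fingertips stand 19 mm ahead of it and the grasp point (between the pads) is the TCP (ctrl.tips_ahead is the distance from the TCP to the fingertips, in m); z points along the fingers, x is the direction in which the jaws open and shut, and the axes are right-handed (so a half turn about z gives the same grasp; the last joint's range is limited). The gripper opens to 85 mm and grips with 20 to 120 N. Pads are 22 mm wide; open, the fingers measure 114 mm over their backs; the gripper's body (76 mm by 85 mm) begins 54 mm behind the grasp point. The pads swing forward as they close: fully open they stand 13 mm farther back than shut.
Start: joints at [1.174, 0.3, 1.521, -0, 1.321, -0.067], TCP at [0.178, 0.52, 0.25] pointing down, gripper open.
Joint ranges: [-3.03, 3.03], [-0.79, 2.21], [0.23, 2.52], [-1.04, 4.18], [0, 3.07], [-2.55, 2.55]. Speed limits (rad/s): [2.22, 2.22, 2.57, 3.14, 3.14, 3.14].

### API

Orientations are given as a 3x3 rotation matrix whose columns are the frame's x, y, z axes.
In Python, from workcell import ctrl gives the robot as it stands.
- The arm moves only by the tool apply_moves, never from a script. Its argument "motion" is a list of rows, each a list of 2 entries, a list of its own where there are three numbers: the shift along the tool's x, y, z in mm, then the turn, a rotation vector about the tool's x, y, z in degrees. A call has 1 to 10 rows; each row is the pose to reach, as a shift and turn from the pose commanded when the call began, along the tool's axes at that moment; what a row does not reach only later rows make up. A row lasts 1/8 s, in which the tool goes at most 62.5 mm and 10.7 degrees, less where a joint would pass 70% of its speed; a pose out of reach is approached as far as the arm can. A call with a gripper value outside its range is refused whole. "gripper" is the gripper's target within -1 to 1 (shut at 1, half-way at 0, fully open at -1), set as the call begins (left out, the last holds). The fingers move at their own pace and stop on an object; "grip_force" is the grip in N (left out, the last holds). Time passes only in rows, so rows that repeat a pose let the fingers close. It gives the time, the measured TCP pose, the force and the opening at its end, in the units of the state.
- ctrl.observe(): the state, without advancing time (a new reading comes with each control period).
- ctrl.get_image(name): name is "scene" or "top" or "wrist"; returns a dict with "frame" (420x560x3 uint8, red, green, blue), "z_map" (420x560 float32, m along the optical axis (not along the pixel's ray), 0 where there is no reading), "intrinsics" (3x3 intrinsics, pixels), "R" (3x3) and "t" (3): a world point X has camera coordinates R X + t; the wrist camera has in their place "hand_eye" (4x4, takes a point from camera to tool coordinates, whose origin is the TCP and whose axes are the tool frame's). Camera axes: x right, y down, z forward; pixel columns grow to the right and rows downward; lengths in m; the calibration is good to about 2 mm. A picture is of the moment at which its call begins: read the wrist's pose just before it.
- ctrl.sign_off(): hands the job in, once; it reports no verdict.
The state is a dict: "t": time; "joint_positions": joint angles; "qd": joint speeds; "joint_efforts": joint torques, N m; "position": TCP position; "tcp_rot": TCP orientation; "ft_force": force on the tool from outside, world axes, zero at the start; "wrist_torque": the same for the moment, N m; "grip_width": finger opening in m.
Only numpy, scipy, OpenCV 4.12 (cv2) and the standard library are available. Lean on these libraries where they do the work, as an engineer would, in place of code of your own. Each camera call takes 0.05 s, during which the arm holds its last target. There are 200 camera calls.

### The job

Push the pouring cradle's locking pin gently all the way home, then take the R-clip from its parking block and push its straight leg down through the hole across the pin's end until the bow springs over the pin and the clip sits snugly on it. Never press hard: feel for the hole rather than forcing the clip, do not push the clip on past its seat, let go of it, and leave the beaker and bottles alone.

Things in the scene. Friction and masses are not known exactly. Their poses are not given: they have to be found in the camera images.
- cradle_axis (a point): On the pin's axis, half-way between the grey cradle's two lugs, 105 mm above the bench; fixed. y runs along the pin from head to drilled end, z up, x across the pin. Lugs 10 mm thick, outer faces 35 mm from here. With the pin home, the vertical 7.5 mm hole in its sleeve is centred on the axis 60 to 74 mm from here along +y; its place must be seen or felt for. Nothing is over 18 mm above the axis.
- pin (a joint): How far the locking pin is pushed in, m: 0 = pulled out 30 mm, 0.030 = home, its head on the near lug (hard stop). Steel, slides only along y with about 5 N of friction, does not turn. It starts 22 to 30 mm out. Its +y end is a steel sleeve of 20 mm diameter with a collar of 24 mm, set on the shank at a length that differs each time and is not reported.
- pin_head (a point): Centre of the outer flat face of the pin's round head (32 mm diameter, 10 mm thick) at the pin's -y end; moves with the pin. Push it along +y. With the pin home it is 45 mm from cradle_axis. Axes as cradle_axis.
- clip_tip (a point): Rounded lower end of the R-clip's straight leg. Clip: 5 mm polished steel wire, about 57 g, 103 mm tall, standing leg down in its block, leaning a little. Clip axes: z up along the leg to the eye, x from the leg towards the springy bow, y across the flat clip. The leg's axis runs through this point along z.
- clip_eye (a point): Centre of the clip's eye, the double-wire loop at its top, to hold it by: 24 mm wide (clip x), 11 mm thick (clip y), 38 mm tall, straight parallel sides over the middle 24 mm. 84 mm above the leg's tip, 4 mm to +x of the leg's axis. May slip or lean in a light grip when pushed: hold it with 30 N or more.
- clip_seat (a point): Point on the straight leg's axis, 34 mm above its tip, beside the bow's hollow; it must come to the pin's axis, the leg through the hole, clip x across the pin (bow on either side). Going down, the bow meets the pin with this point about 19 mm above the axis, needs some 4 to 8 N to spread and springs in from about 9 mm above. Pushing on past the seat meets a firm stop.
- clip_bow (a joint): Spreading angle of the springy bow, rad: 0 relaxed, about 0.1 while forced over the pin, near 0 again once sprung over. Its flared end is 13 mm above the leg's tip, its neck (1.3 mm gap to the leg) 10 mm below clip_seat, its hollow level with clip_seat.
- stand_pocket (a point): White plastic parking block, fixed, 54 x 40 x 48 mm; this is the centre of its top face, at the mouth of a pocket 22 mm (x) by 7.5 mm (y), 38 mm deep, in which the clip stands with clip x nearly along this x. Lift the clip 50 mm straight up to clear it. Block and beaker may be on either side of the cradle.
- beaker_mid (a point): Clear plastic beaker, 72 mm across, 85 mm tall, centre half-way up. Leave alone.
- water_bottle_mid (a point): Clear bottle with blue cap, 64 mm diameter, 200 mm tall, centre half-way up. Leave alone.
- reagent_bottle_mid (a point): Brown bottle with black cap, 84 mm diameter, 150 mm tall, centre half-way up. Leave alone.

How it is judged:
On the way, in this order (a step that is already met when the one before it is completed fails the run):
1. the pin is home against the lug (within 2.5 mm), the clip still in its block (value of joint pin above 0.0275 m and distance of clip_seat from where it was at the start of the episode below 0.02 m), for 0.2 s.
2. the clip's leg is through the pin's hole and the bow has sprung over (z of clip_seat in the frame of cradle_axis between -0.004 and 0.004 m and x of clip_seat in the frame of cradle_axis between -0.005 and 0.005 m and y of clip_seat in the frame of cradle_axis between 0.057 and 0.0765 m and value of joint clip_bow below 0.05 rad), for 0.2 s.
At the end, for the whole second after the job is handed in: Pin home (within 2.5 mm); the clip's leg through the pin's hole, its seat point within 4 mm of the pin's axis in height and 5 mm across, 57 to 76.5 mm out from cradle_axis; bow sprung back (under 0.05 rad); clip within 0.3 rad of upright, at rest and released (all of step 2 and value of joint pin above 0.0275 m and angle between clip_seat's own z axis and vertical below 0.3 rad and linear speed of clip below 0.02 m/s); the robot touches nothing.
It fails at once if the pin pushed with more than 30 N by the robot (contact force between the arm and pin above 30 N).
It fails at once if the clip's contacts with the pin, added up, more than 35 N (contact force between clip and pin above 35 N).
It fails at once if the beaker or a bottle moved more than 20 mm (distance of any of beaker_mid, water_bottle_mid, reagent_bottle_mid from where it was at the start of the episode above 0.02 m).
It also fails if it takes over 72 s, if anything falls off the work surface, if the arm or the gripper's body presses on something with over 40 N, if the wrist force passes 120 N, or if a joint passes its speed limit or range.

## Working session

There is one attempt and no reset: what is moved stays moved. The work goes in short steps, Python scripts to look and compute and a tool call to move; the robot and the scene stay as the last step left them, time stands still between calls to the robot, and variables do not carry over. Pictures are saved under pics/ and viewed, about 8 in all and at most 12, crops included, and the job is handed in when it is done.

Besides the shell and the picture viewer there is one more tool, called after "Call:" as name(argument=value, ...) on one line, values as JSON. apply_moves: Moves the arm, as the interface text tells. Its arguments: {"type":"object","properties":{"motion":{"type":"array"},"gripper":{"type":"number"},"grip_force":{"type":"number"}},"required":["motion"]}

```bash
mkdir -p pics; ls; cat > h.py <<'E'
import numpy as np, cv2
from workcell import ctrl
def grab(n):
    s=ctrl.observe(); im=ctrl.get_image(n)
    K=im["intrinsics"]
    if n=="wrist":
        T=np.eye(4);T[:3,:3]=s["tcp_rot"];T[:3,3]=s["position"]; M=T@np.array(im["hand_eye"])
    else:
        T=np.eye(4);T[:3,:3]=im["R"];T[:3,3]=im["t"];M=np.linalg.inv(T)
    return dict(f=im["frame"],z=im["z_map"],K=np.array(K),M=M)
def save(g,name): np.savez("pics/"+name+".npz",**g); cv2.imwrite("pics/"+name+".png",cv2.cvtColor(g["f"],cv2.COLOR_RGB2BGR))
def load(name): return dict(np.load("pics/"+name+".npz"))
def cloud(g):
    v,u=np.mgrid[:g["z"].shape[0],:g["z"].shape[1]]
    return pts(g,u,v,g["z"])
def pts(g,u,v,z):
    K=g["K"];c=np.stack([(u-K[0,2])/K[0,0]*z,(v-K[1,2])/K[1,1]*z,z],-1)
    return c@g["M"][:3,:3].T+g["M"][:3,3]
def proj(g,X):
    M=np.linalg.inv(g["M"]);c=np.asarray(X)@M[:3,:3].T+M[:3,3];p=c@g["K"].T
    return p[...,:2]/p[...,2:]
E
python3 - <<'E'
from h import *
np.set_printoptions(precision=4,suppress=True)
for n in("scene","top"):
    g=grab(n);save(g,n);print(n,g["K"],g["M"])
a=[load(n)["f"] for n in("scene","top")]
cv2.imwrite("pics/both.png",cv2.cvtColor(np.vstack(a),cv2.COLOR_RGB2BGR)[:, :])
s=ctrl.observe();print(s["t"],s["position"],s["tcp_rot"])
E
```

```text
pics
scene [[435.0893   0.     280.4121]
 [  0.     435.0893 213.0373]
 [  0.       0.       1.    ]] [[ 0.1253  0.6867 -0.7161  1.2496]
 [ 0.992  -0.0997  0.078  -0.097 ]
 [-0.0179 -0.7201 -0.6936  0.8332]
 [ 0.      0.      0.      1.    ]]
top [[499.8528   0.     287.8724]
 [  0.     499.8528 201.516 ]
 [  0.       0.       1.    ]] [[-0.0287 -0.9972  0.0689  0.4113]
 [-0.9996  0.0286 -0.0027  0.0106]
 [ 0.0007 -0.0689 -0.9976  1.5468]
 [ 0.      0.      0.      1.    ]]
0.1 [0.1781 0.5202 0.2498] [[ 0.3239  0.9461 -0.0004]
 [ 0.9461 -0.3239 -0.0009]
 [-0.001  -0.0001 -1.    ]]
```

View pics/scene.png

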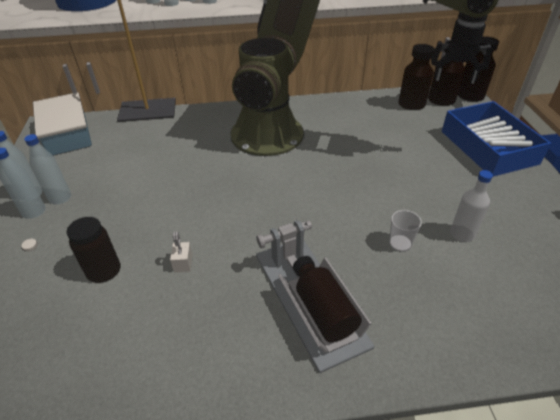

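View pics/top.png

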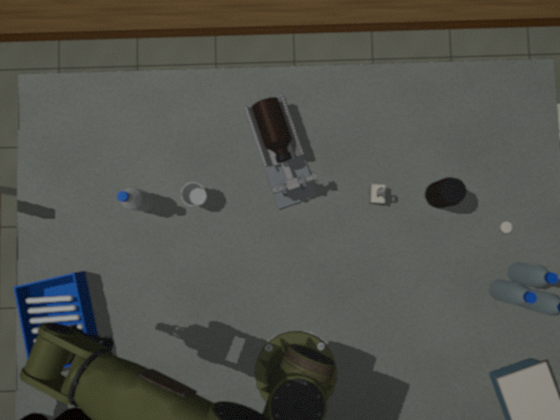

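The cradle is at scene (285,245) / top (290,180) and the block with the clip at scene (180,255) / top (380,194). The beaker, water bottle and brown bottle stand clear of both. I'll enlarge these.

```bash
python3 - <<'E'
from h import *
np.set_printoptions(precision=4,suppress=True)
s=load("scene");t=load("top")
def crop(g,x,y,w,h,k): return cv2.resize(cv2.cvtColor(g["f"][y:y+h,x:x+w],cv2.COLOR_RGB2BGR),None,fx=k,fy=k,interpolation=cv2.INTER_CUBIC)
A=crop(s,245,210,80,60,5);B=crop(s,160,222,40,60,5);C=crop(t,260,155,80,60,5);D=crop(t,360,170,40,60,5)
m=np.vstack([np.hstack([A,B]),np.hstack([C,D])]);m=cv2.convertScaleAbs(m,alpha=1.5);cv2.imwrite("pics/c1.png",m)
for n,g,r in(("scene",s,(245,210,80,60)),("top",t,(255,150,90,70)),("scene",s,(160,222,40,60)),("top",t,(360,170,50,50))):
    x,y,w,h=r;P=cloud(g)[y:y+h,x:x+w].reshape(-1,3);P=P[P[:,2]>0.03]
    print(n,len(P),P.min(0),P.max(0))
P=cloud(t)[155:215,265:335].reshape(-1,3);q=P[(P[:,2]>0.095)&(P[:,2]<.14)];print(q)
E
```

```text
scene 1634 [ 0.5399 -0.097   0.0301] [1.2496 0.0677 0.8332]
top 1038 [ 0.4113 -0.0796  0.0302] [0.6754 0.0881 1.5468]
scene 476 [ 0.504  -0.2861  0.0301] [ 1.2496 -0.097   0.8332]
top 275 [ 0.4113 -0.2853  0.03  ] [0.5606 0.0106 1.5468]
[[0.6481 0.0316 0.1001]
 [0.6476 0.0286 0.1028]
 [0.6479 0.0257 0.1008]
 ...
 [0.5364 0.0432 0.1078]
 [0.5346 0.02   0.1211]
 [0.5358 0.0172 0.1065]]
```

View pics/c1.png

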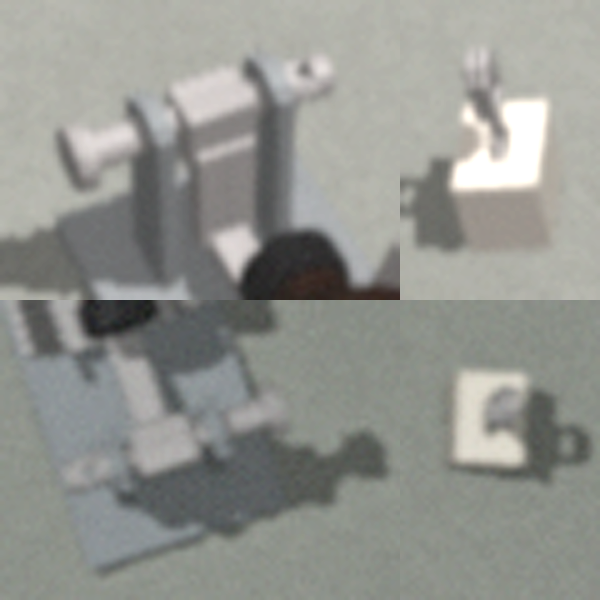

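```bash
python3 - <<'E'
from h import *
np.set_printoptions(precision=4,suppress=True)
s=load("scene");t=load("top")
def ray(g,u,v): d=pts(g,np.float64(u),np.float64(v),1.)-g["M"][:3,3];return g["M"][:3,3],d
def tri(us,vs,ut,vt):
    A=[];b=[]
    a,d=ray(s,us,vs);c,e=ray(t,ut,vt)
    x=np.linalg.lstsq(np.stack([d,-e],1),c-a,rcond=None)[0];p=a+x[0]*d;q=c+x[1]*e;return (p+q)/2,np.linalg.norm(p-q)
print("head",tri(260.5,241.5,315,177))
print("end",tri(309.5,224,273.5,189))
print("hole-ish at z=.115")
for g,u,v in((s,306,224),(t,278,188.5)):
    a,d=ray(g,u,v);print(a+d*(.115-a[2])/d[2])
print("eye",tri(256.5-160+80+0,236.5,462/1-361,0) if 0 else tri(176.5,236,361+0+100.5*0+ 0+ 100/5,251.5-170+110))
for nm,g,x,y,w,h in(("s",s,160,222,40,60),("t",t,360,170,50,50)):
    P=cloud(g)[y:y+h,x:x+w].reshape(-1,3)
    b=P[(P[:,2]>0.042)&(P[:,2]<0.053)];print("blocktop",len(b),cv2.minAreaRect(b[:,:2].astype(np.float32)*1000),b[:,2].mean())
    c=P[(P[:,2]>0.075)&(P[:,2]<0.14)];print("clip",len(c),c.mean(0),c.min(0),c.max(0))
P=cloud(t)[165:200,265:330].reshape(-1,3);q=P[(P[:,2]>0.108)&(P[:,2]<.128)];print(np.round(q[::6],3).tolist())
im=ctrl.get_image("wrist");print(im["hand_eye"],im["intrinsics"])
E
```

```text
head (array([ 0.5804, -0.0727,  0.1019]), np.float64(0.00297814349027342))
end (array([0.548 , 0.0471, 0.1087]), np.float64(9.239251360632372e-05))
hole-ish at z=.115
[0.5529 0.0378 0.115 ]
[0.5485 0.034  0.115 ]
eye (array([ 0.5327, -0.2639,  0.0987]), np.float64(0.0020626910144390122))
blocktop 284 ((533.7754516601562, -264.1556091308594), (40.24158477783203, 56.69497299194336), 85.7989273071289) 0.04735846655344367
clip 94 [ 0.5408 -0.2631  0.0971] [ 0.5265 -0.2698  0.0762] [ 0.5512 -0.2579  0.1141]
blocktop 174 ((532.3392944335938, -262.8166198730469), (39.95592498779297, 53.813377380371094), 84.37067413330078) 0.04718734730411791
clip 44 [ 0.534  -0.2619  0.1018] [ 0.5228 -0.2688  0.0758] [ 0.5453 -0.2574  0.1234]
[[0.594, -0.063, 0.108], [0.591, -0.068, 0.113], [0.587, -0.074, 0.116], [0.585, -0.059, 0.111], [0.583, -0.027, 0.114], [0.583, -0.054, 0.111], [0.581, -0.073, 0.118], [0.58, -0.045, 0.115], [0.58, -0.062, 0.109], [0.577, -0.013, 0.118], [0.576, -0.039, 0.119], [0.576, -0.059, 0.117], [0.575, -0.076, 0.122], [0.575, -0.019, 0.114], [0.574, -0.039, 0.119], [0.574, -0.0
[... 562 characters left out ...]
0.115], [0.556, -0.027, 0.121], [0.556, 0.031, 0.11], [0.556, 0.011, 0.109], [0.554, -0.006, 0.12], [0.553, -0.024, 0.122], [0.554, 0.037, 0.108], [0.552, 0.019, 0.124], [0.551, 0.002, 0.12], [0.551, -0.015, 0.115], [0.55, 0.043, 0.113], [0.549, 0.017, 0.124], [0.549, -0.001, 0.116], [0.548, 0.046, 0.112], [0.546, 0.02, 0.123], [0.546, -0.003, 0.111], [0.544, 0.028, 0.112], [0.542, 0.049, 0.114], [0.541, 0.029, 0.113], [0.539, 0.049, 0.111], [0.538, 0.017, 0.113]]
[[ 1.     -0.0004  0.0003  0.0004]
 [ 0.0003  0.9498  0.313  -0.0795]
 [-0.0004 -0.313   0.9498 -0.1239]
 [ 0.      0.      0.      1.    ]] [[333.6425   0.     282.251 ]
 [  0.     333.6425 206.4357]
 [  0.       0.       1.    ]]
```

Call:
apply_moves(motion=[[[-20,28,0],[0,0,3]],[[-52,74,0],[0,0,8]],[[-85,120,0],[0,0,13]],[[-120,170,0],[0,0,18]],[[-158,222,0],[0,0,24]],[[-195,275,0],[0,0,30]],[[-232,327,0],[0,0,36]],[[-268,378,0],[0,0,42]],[[-304,429,0],[0,0,48]],[[-338,477,0],[0,0,53]]], gripper=1, grip_force=30)

```text
t: 1.4
position: [0.5199, 0.0454, 0.2503]
tcp_rot: [[0.952, 0.308, 0.0], [0.308, -0.952, 0.0], [0.0, -0.0, -1.0]]
ft_force: [1.2, 0.4, 0.1]
grip_width: -0.0006
```

Call:
apply_moves(motion=[[[11,34,0],[0,0,2]],[[20,60,0],[0,0,3]],[[21,65,0],[0,0,3]],[[21,65,0],[0,0,3]]])

```text
t: 1.9
position: [0.5589, -0.0076, 0.25]
tcp_rot: [[0.965, 0.261, -0.001], [0.261, -0.965, 0.0], [-0.001, -0.0, -1.0]]
ft_force: [0.1, 0.1, -0.5]
grip_width: -0.0001
```

```bash
python3 - <<'E'
from h import *
g=grab("wrist");save(g,"w1")
cv2.imwrite("pics/w1b.png",cv2.convertScaleAbs(cv2.resize(cv2.cvtColor(g["f"],cv2.COLOR_RGB2BGR)[80:400,100:500],None,fx=2,fy=2,interpolation=cv2.INTER_CUBIC)[:600],alpha=1.4))
E
```

```text
(no output)
```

View pics/w1b.png

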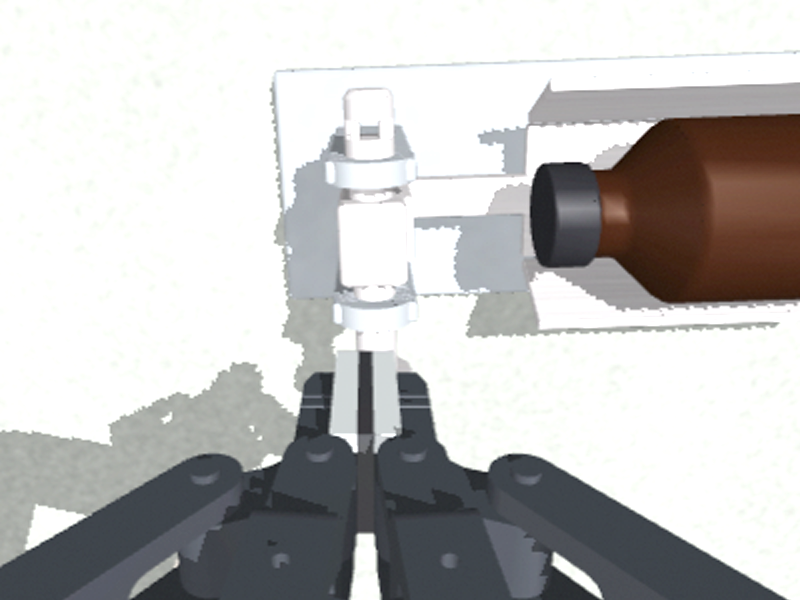

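```bash
python3 - <<'E'
from h import *
np.set_printoptions(precision=4,suppress=True,linewidth=150)
g=load("w1");P=cloud(g)
for name,u,v in(("sleeve",284.5,112/1+0),("hole",285,145),("lugfar",286,166),("mid",287,201),("lugnear",288,234)):
    a=g["M"][:3,3];d=pts(g,np.float64(u),np.float64(v),1.)-a
    print(name,"at z.105",a+d*(.105-a[2])/d[2],"z.115",a+d*(.115-a[2])/d[2],"depthpt",P[int(v),int(u)])
# rows across pin: edges by depth z>0.09
for v in range(118,250,6):
    r=P[v,255:320];m=(r[:,2]>.092)&(r[:,2]<.135)&(g["z"][v,255:320]>0)
    if m.sum()>3:
        q=r[m];print(v,255+np.where(m)[0][[0,-1]],q[[0,-1]].ravel(),"ztop",q[:,2].max(),"mid",q[:,:2].mean(0))
E
```

```text
sleeve at z.105 [0.5435 0.0596 0.105 ] z.115 [0.5433 0.06   0.115 ] depthpt [ 0.5448  0.0555 -0.0001]
hole at z.105 [0.5506 0.0352 0.105 ] z.115 [0.5501 0.0365 0.115 ] depthpt [0.5537 0.0261 0.0342]
lugfar at z.105 [0.5558 0.019  0.105 ] z.115 [0.5552 0.0209 0.115 ] depthpt [0.5547 0.0225 0.1232]
mid at z.105 [ 0.5645 -0.0096  0.105 ] z.115 [ 0.5636 -0.0066  0.115 ] depthpt [ 0.5634 -0.0061  0.1167]
lugnear at z.105 [ 0.5733 -0.0384  0.105 ] z.115 [ 0.572  -0.0344  0.115 ] depthpt [ 0.5711 -0.0313  0.1227]
124 [275 294] [0.5387 0.0487 0.1019 0.5531 0.0528 0.1052] ztop 0.10891231472965496 mid [0.5458 0.0509]
130 [272 296] [0.5376 0.0442 0.1086 0.5556 0.0491 0.1085] ztop 0.11619951809584866 mid [0.5465 0.0471]
136 [272 296] [0.5387 0.0399 0.1096 0.5569 0.0446 0.1083] ztop 0.11688963857806256 mid [0.5476 0.0427]
142 [272 296] [0.5399 0.0349 0.1056 0.5582 0.0402 0.1084] ztop 0.11339233146147637 mid [0.5489 0.038 ]
148 [272 296] [0.5411 0.0302 0.1053 0.5594 0.0357 0.109 ] ztop 0.11286431192517044 mid [0.5502 0.0332]
154 [273 304] [0.543  0.0265 0.1094 0.5684 0.0307 0.0941] ztop 0.11669360
[... 946 characters left out ...]
11880021273534475 mid [ 0.5659 -0.0118]
214 [270 303] [ 0.553  -0.0209  0.1154  0.5789 -0.0132  0.1174] ztop 0.11957561278447298 mid [ 0.5658 -0.0165]
220 [270 304] [ 0.5543 -0.0262  0.115   0.5852 -0.0264  0.0929] ztop 0.11979533600600956 mid [ 0.5677 -0.0216]
226 [267 307] [ 0.554  -0.0369  0.1024  0.5868 -0.0261  0.1073] ztop 0.11569891996544246 mid [ 0.57 -0.03]
232 [266 308] [ 0.5539 -0.0383  0.1128  0.5875 -0.0278  0.1162] ztop 0.12059401549172216 mid [ 0.5704 -0.0318]
238 [267 308] [ 0.5559 -0.0421  0.1159  0.5891 -0.033   0.1162] ztop 0.12405257847965567 mid [ 0.5719 -0.0358]
244 [275 298] [ 0.5633 -0.0436  0.1206  0.5817 -0.0385  0.121 ] ztop 0.1246467323572436 mid [ 0.5723 -0.0403]
```

Call:
apply_moves(motion=[[[3,40,0],[0,0,-1]],[[7,80,10],[0,0,-2]],[[7.6,97,40],[0,0,-2.1]],[[7.6,97,80],[0,0,-2.1]],[[7.6,97,120],[0,0,-2.1]],[[7.6,97,140],[0,0,-2.1]],[[7.6,97,145],[0,0,-2.1]],[[7.6,97,145],[0,0,-2.1]]])

```text
t: 2.95
position: [0.592, -0.0991, 0.1061]
tcp_rot: [[0.955, 0.296, 0.001], [0.296, -0.955, -0.0], [0.001, 0.0, -1.0]]
ft_force: [-0.2, 0.4, 1.1]
grip_width: -0.0003
```

Call:
apply_moves(motion=[[[0,-2,0],[0,0,0]],[[0,-4,0],[0,0,0]],[[0,-6,0],[0,0,0]],[[0,-8,0],[0,0,0]],[[0,-10,0],[0,0,0]],[[0,-12,0],[0,0,0]],[[0,-14,0],[0,0,0]],[[0,-16,0],[0,0,0]],[[0,-18,0],[0,0,0]],[[0,-20,0],[0,0,0]]])

```text
t: 4.2
position: [0.586, -0.0808, 0.1053]
tcp_rot: [[0.955, 0.296, 0.001], [0.296, -0.955, -0.001], [0.0, 0.001, -1.0]]
ft_force: [1.7, -4.2, -1.2]
grip_width: -0.0
```

Call:
apply_moves(motion=[[[0,-2,0],[0,0,0]],[[0,-4,0],[0,0,0]],[[0,-6,0],[0,0,0]],[[0,-8,0],[0,0,0]],[[0,-10,0],[0,0,0]],[[0,-12,0],[0,0,0]],[[0,-13,0],[0,0,0]],[[0,-14,0],[0,0,0]]])

```text
t: 5.2
position: [0.5819, -0.0674, 0.1053]
tcp_rot: [[0.955, 0.296, 0.0], [0.296, -0.955, -0.001], [0.0, 0.001, -1.0]]
ft_force: [1.5, -4.7, -1.4]
grip_width: 0.0001
```

Call:
apply_moves(motion=[[[0,-0.5,0],[0,0,0]],[[0,-1,0],[0,0,0]],[[0,-1.5,0],[0,0,0]],[[0,-2,0],[0,0,0]]])

```text
t: 5.7
position: [0.5813, -0.0655, 0.1053]
tcp_rot: [[0.955, 0.296, 0.0], [0.296, -0.955, -0.0], [0.0, 0.001, -1.0]]
ft_force: [2.3, -5.4, -2.1]
grip_width: 0.0
```

Call:
apply_moves(motion=[[[0,-0.5,0],[0,0,0]],[[0,-1,0],[0,0,0]],[[0,-1.5,0],[0,0,0]]])

```text
t: 6.08
position: [0.5808, -0.0641, 0.1053]
tcp_rot: [[0.955, 0.296, 0.0], [0.296, -0.955, -0.0], [0.0, 0.001, -1.0]]
ft_force: [2.3, -5.1, -2.1]
grip_width: -0.0001
```

Call:
apply_moves(motion=[[[0,-0.5,0],[0,0,0]],[[0,-1,0],[0,0,0]]])

```text
t: 6.32
position: [0.5806, -0.0631, 0.1053]
tcp_rot: [[0.955, 0.296, 0.0], [0.296, -0.955, -0.0], [0.0, 0.001, -1.0]]
ft_force: [2.6, -4.8, -1.6]
grip_width: 0.0003
```

Call:
apply_moves(motion=[[[0,-0.5,0],[0,0,0]],[[0,-1,0],[0,0,0]]])

```text
t: 6.58
position: [0.5803, -0.0622, 0.1053]
tcp_rot: [[0.955, 0.296, 0.0], [0.296, -0.955, -0.0], [0.0, 0.001, -1.0]]
ft_force: [2.4, -4.7, -1.8]
grip_width: 0.0
```

Call:
apply_moves(motion=[[[0,-0.5,0],[0,0,0]],[[0,-1,0],[0,0,0]]])

```text
t: 6.82
position: [0.58, -0.0612, 0.1053]
tcp_rot: [[0.955, 0.296, 0.0], [0.296, -0.955, -0.0], [0.0, 0.001, -1.0]]
ft_force: [3.2, -4.3, -1.9]
grip_width: 0.0
```

Call:
apply_moves(motion=[[[0,-0.5,0],[0,0,0]],[[0,-1,0],[0,0,0]]])

```text
t: 7.08
position: [0.5799, -0.0608, 0.1053]
tcp_rot: [[0.955, 0.295, 0.001], [0.295, -0.955, -0.001], [0.001, 0.002, -1.0]]
ft_force: [5.6, -10.5, -3.9]
grip_width: 0.0002
```

Call:
apply_moves(motion=[[[0,-0.5,0],[0,0,0]],[[0,-1,0],[0,0,0]]])

```text
t: 7.32
position: [0.5798, -0.0608, 0.1054]
tcp_rot: [[0.955, 0.295, 0.002], [0.295, -0.955, -0.003], [0.001, 0.003, -1.0]]
ft_force: [7.7, -17.8, -5.3]
grip_width: -0.0002
```

Call:
apply_moves(motion=[[[0,3,0],[0,0,0]],[[0,15,0],[0,0,0]],[[0,28,-20],[0,0,0]],[[-5,35,-70],[0,0,3]],[[-25,60,-115],[0,0,8]],[[-50,100,-140],[0,0,14]],[[-80,145,-145],[0,0,18]],[[-98,173,-145],[0,0,21]],[[-103.5,182,-145],[0,0,21.7]],[[-103.5,182,-145],[0,0,21.7]]])

```text
t: 8.57
position: [0.5342, -0.2635, 0.2501]
tcp_rot: [[0.997, -0.078, -0.0], [-0.078, -0.997, 0.0], [-0.0, -0.0, -1.0]]
ft_force: [0.6, -0.2, -0.3]
grip_width: 0.0002
```

```bash
python3 - <<'E'
from h import *
np.set_printoptions(precision=4,suppress=True,linewidth=150)
s=ctrl.observe();print(s["position"],s["tcp_rot"])
g=grab("wrist");save(g,"w2")
cv2.imwrite("pics/w2b.png",cv2.convertScaleAbs(cv2.resize(cv2.cvtColor(g["f"],cv2.COLOR_RGB2BGR)[130:280,200:400],None,fx=4,fy=4,interpolation=cv2.INTER_CUBIC),alpha=.8))
P=cloud(g);q=P.reshape(-1,3);q=q[(abs(q[:,0]-.534)<.05)&(abs(q[:,1]+.263)<.05)]
b=q[(q[:,2]>.044)&(q[:,2]<.053)];print(len(b),cv2.minAreaRect((b[:,:2]*1000).astype(np.float32)),b[:,2].mean())
for lo,hi in((.055,.07),(.07,.085),(.085,.1),(.1,.125)):
    c=q[(q[:,2]>lo)&(q[:,2]<hi)]
    if len(c):print(lo,len(c),c.mean(0),cv2.minAreaRect((c[:,:2]*1000).astype(np.float32)),c[:,2].max())
E
```

```text
[ 0.5342 -0.2635  0.2501] [[ 0.9969 -0.0782 -0.0003]
 [-0.0782 -0.9969  0.0005]
 [-0.0003 -0.0004 -1.    ]]
1560 ((533.8080444335938, -263.37213134765625), (39.93744659423828, 54.029842376708984), 85.72370147705078) 0.04821510312630714
0.055 22 [ 0.5313 -0.2612  0.0587] ((531.5122680664062, -261.5120849609375), (10.8737154006958, 2.1548447608947754), 2.031370162963867) 0.06458359912125272
0.07 156 [ 0.535  -0.2609  0.0804] ((534.6200561523438, -261.7508544921875), (8.468534469604492, 22.75428009033203), 87.46343231201172) 0.08478164063189692
0.085 64 [ 0.5353 -0.2589  0.0926] ((534.6001586914062, -258.9305114746094), (24.63155174255371, 7.09876012802124), 12.339417457580566) 0.09977980911323248
0.1 375 [ 0.5361 -0.2625  0.1095] ((536.2144775390625, -263.132080078125), (11.157217979431152, 22.98920249938965), 86.4626235961914) 0.11379225799721521
```

View pics/w2b.png

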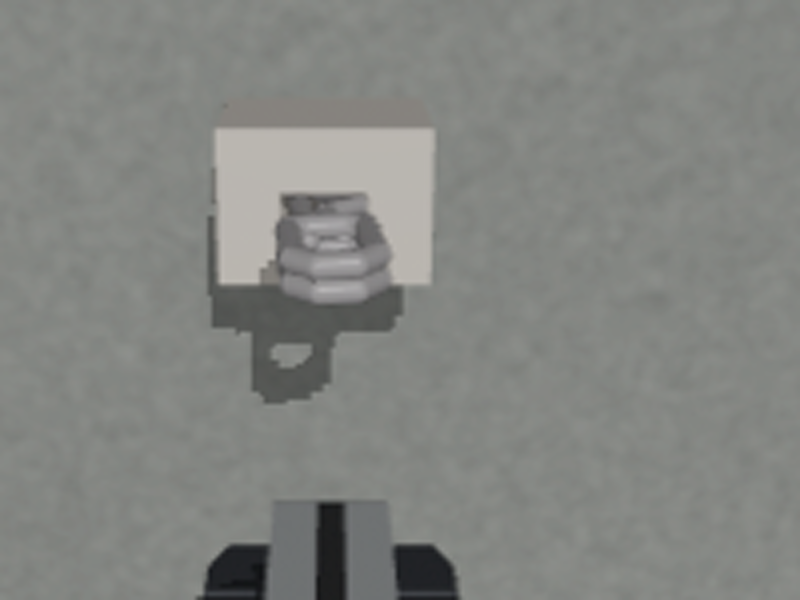

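Call:
apply_moves(motion=[[[2,-0.8,0],[0,0,-0.6]],[[2,-0.8,40],[0,0,-0.6]],[[2,-0.8,80],[0,0,-0.6]],[[2,-0.8,115],[0,0,-0.6]],[[2,-0.8,140],[0,0,-0.6]],[[2,-0.8,153],[0,0,-0.6]],[[2,-0.8,156],[0,0,-0.6]],[[2,-0.8,156],[0,0,-0.6]]], gripper=-0.2)

```text
t: 9.62
position: [0.5367, -0.2628, 0.0951]
tcp_rot: [[0.998, -0.068, 0.001], [-0.068, -0.998, -0.001], [0.001, 0.001, -1.0]]
ft_force: [0.2, 0.6, -0.3]
grip_width: 0.0512
```

Call:
apply_moves(motion=[[[0,0,0],[0,0,0]],[[0,0,0],[0,0,0]],[[0,0,0],[0,0,0]],[[0,0,0],[0,0,0]],[[0,0,0],[0,0,0]],[[0,0,0],[0,0,0]]], gripper=1, grip_force=45)

```text
t: 10.38
position: [0.5351, -0.263, 0.0948]
tcp_rot: [[0.998, -0.068, -0.003], [-0.068, -0.998, 0.0], [-0.003, -0.0, -1.0]]
ft_force: [-10.7, 0.7, 8.0]
grip_width: 0.0234
```

Call:
apply_moves(motion=[[[-1,0,0],[0,0,0]],[[-1.5,0,-4],[0,0,0]],[[-1.5,0,-12],[0,0,0]],[[-1.5,0,-24],[0,0,0]],[[-1.5,0,-40],[0,0,0]],[[-1.5,0,-65],[0,0,0]],[[-1.5,0,-95],[0,0,0]],[[-1.5,0,-120],[0,0,0]],[[-1.5,0,-125],[0,0,0]],[[-1.5,0,-125],[0,0,0]]])

```text
t: 11.62
position: [0.5348, -0.2627, 0.2192]
tcp_rot: [[0.998, -0.068, 0.001], [-0.068, -0.998, -0.0], [0.001, 0.0, -1.0]]
ft_force: [-0.1, -0.3, -0.4]
grip_width: 0.0228
```

```bash
python3 - <<'E'
from h import *
g=grab("wrist");save(g,"w3")
cv2.imwrite("pics/w3b.png",cv2.resize(cv2.cvtColor(g["f"],cv2.COLOR_RGB2BGR)[170:370,160:400],None,fx=3.2,fy=3,interpolation=cv2.INTER_CUBIC)[:, :768])
print(g["z"][200:340:10,250:310:5])
E
```

```text
[[0.35906515 0.30799496 0.3079783  0.307682   0.30915678 0.30789265
  0.30893028 0.3090244  0.3077421  0.30822268 0.30656472 0.30842245]
 [0.3631183  0.31151038 0.31227976 0.3096858  0.31235918 0.31174853
  0.31287155 0.31150252 0.31171942 0.31014234 0.31100488 0.31081915]
 [0.36492753 0.3649072  0.36639377 0.3660087  0.36452797 0.36463812
  0.36742958 0.36654446 0.36605498 0.36741185 0.36509833 0.3665148 ]
 [0.36934596 0.36891907 0.36865085 0.37020588 0.36990252 0.20689332
  0.36846134 0.37053525 0.36892867 0.36801267 0.20780028 0.3684296 ]
 [0.37171498 0.372353   0.3745088  0.3747129  0.37305525 0.19227184
  0.37200955 0.19766673 0.19612865 0.19429713 0.37346175 0.37303233]
 [0.37570262 0.37664297 0.37683034 0.3768479  0.37642446 0.18033274
  0.37707713 0.17985831 0.18076324 0.18197548 0.1825293  0.1870537 ]
 [0.14839894 0.14728096 0.38016912 0.38045382 0.1726186  0.16929498
  0.38043827 0.1696207  0.17017862 0.38090768 0.38041666 0.382035  ]
 [0.13956405 0.14037496 0.15346485 0.15280317 0.15374869 0.15514714
  0.1546875  0.15420824 0.15530908 0.15533441 0.15364395 0.15399154]
 [0.13225755 0.13779628 0.14453258 0.14425398 0.15559357 0.15392496
  0.15674074 0.15652238 0.15623946 0.15736426 0.14612094 0.14548205]
 [0.12555592 0.13842581 0.13658863 0.13886584 0.39470142 0.3937704
  0.3937562  0.3930584  0.39273575 0.39341545 0.13812985 0.13704105]
 [0.12222902 0.13277787 0.13076782 0.13107747 0.39848912 0.3968568
  0.39773756 0.3965584  0.39723817 0.39784053 0.13080189 0.13128835]
 [0.12386729 0.13446367 0.12901872 0.12507631 0.12611976 0.12534009
  0.12605095 0.12487856 0.12501173 0.12522806 0.12673022 0.12931037]
 [0.12353585 0.13874309 0.1309005  0.12951992 0.12659304 0.12509683
  0.12509014 0.12723128 0.12759382 0.12774579 0.12746342 0.13067894]
 [0.12637061 0.38301277 0.         0.36278215 0.12662616 0.12749414
  0.         0.12720513 0.12626198 0.12710749 0.35604632 0.36004254]]
```

View pics/w3b.png

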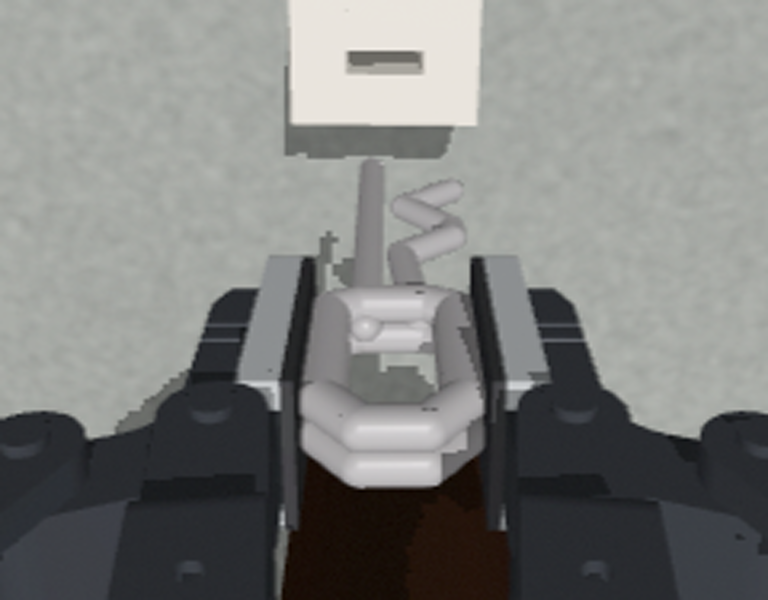

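```bash
cat >> h.py <<'E'
def leg(g,T):  # leg centreline in tool coords from wrist view
    P=cloud(g);Q=(P-T[:3,3])@T[:3,:3]
    m=(Q[...,2]>.035)&(Q[...,2]<.1)&(Q[...,0]<.0022)&(Q[...,0]>-.02)&(abs(Q[...,1])<.02)&(g["z"]>0)
    q=Q[m];o=[]
    for a in np.arange(.036,.09,.005):
        c=q[(q[:,2]>=a)&(q[:,2]<a+.005)]
        if len(c)>4:o.append([c[:,2].mean(),(np.percentile(c[:,0],3)+np.percentile(c[:,0],97))/2,np.percentile(c[:,1],10),np.ptp(c[:,0]),len(c)])
    return q,np.array(o)
E
python3 - <<'E'
from h import *
np.set_printoptions(precision=4,suppress=True,linewidth=150)
s=ctrl.observe();T=np.eye(4);T[:3,:3]=s["tcp_rot"];T[:3,3]=s["position"]
g=load("w3");q,o=leg(g,T);print(o,q[:,2].max())
Q=(cloud(g)-T[:3,3])@T[:3,:3]
for v in(226,230,235,240,245,250):
    print(v,[(u,)+tuple(np.round(Q[v,u]*1000,1)) for u in range(270,284) if .03<Q[v,u,2]<.1])
e=Q[(Q[...,2]<.02)&(Q[...,2]>-.025)&(abs(Q[...,0])<.0115)&(abs(Q[...,1])<.012)&(g["z"]>0)];print("eye",e.min(0),e.max(0))
E
```

```text
[[ 0.038  -0.0016 -0.0019  0.0071 46.    ]
 [ 0.0432 -0.003  -0.0017  0.0045 34.    ]
 [ 0.0485 -0.0031 -0.0015  0.0046 33.    ]
 [ 0.0532 -0.0029 -0.0017  0.0041 26.    ]
 [ 0.0586 -0.0015 -0.0015  0.0072 46.    ]
 [ 0.0634 -0.003  -0.0018  0.0043 25.    ]
 [ 0.0685 -0.0032 -0.0017  0.0044 25.    ]
 [ 0.0735 -0.0032 -0.0017  0.0045 22.    ]
 [ 0.0783 -0.003  -0.0018  0.0039 18.    ]
 [ 0.0816 -0.0033 -0.0014  0.0033  5.    ]] 0.0824766412243799
226 [(273, np.float64(-4.9), np.float64(-0.8), np.float64(76.9)), (274, np.float64(-4.2), np.float64(-0.8), np.float64(76.8)), (275, np.float64(-3.5), np.float64(-1.7), np.float64(74.6)), (276, np.float64(-2.9), np.float64(-1.7), np.float64(74.6)), (277, np.float64(-2.3), np.float64(-1.5), np.float64(75.1)), (278, np.float64(-1.6), np.float64(-1.4), np.float64(75.3)), (279, np.float64(-1.0), np.float64(-0.5), np.float64(77.7))]
230 [(272, np.float64(-5.4), np.float64(0.0), np.float64(72.2)), (273, np.float64(-4.7), np.float64(-0.9), np.float64(69.8)), (274, np.float64(-4.1), np.float64(-1.4), np.float64(68.5)), (275, np.float64(-3.4), np.floa
[... 1838 characters left out ...]
loat64(-1.1), np.float64(47.1)), (279, np.float64(-0.8), np.float64(-1.0), np.float64(47.4))]
250 [(271, np.float64(-5.1), np.float64(-0.7), np.float64(41.4)), (272, np.float64(-4.5), np.float64(-1.4), np.float64(40.1)), (273, np.float64(-4.0), np.float64(-1.5), np.float64(39.9)), (274, np.float64(-3.4), np.float64(-1.8), np.float64(39.2)), (275, np.float64(-2.9), np.float64(-1.7), np.float64(39.5)), (276, np.float64(-2.3), np.float64(-2.0), np.float64(38.8)), (277, np.float64(-1.8), np.float64(-1.3), np.float64(40.3)), (278, np.float64(-1.3), np.float64(-0.8), np.float64(41.4)), (279, np.float64(-0.8), np.float64(-0.2), np.float64(42.6))]
eye [-0.0115 -0.0119 -0.0208] [0.0115 0.0108 0.0175]
```

Call:
apply_moves(motion=[[[0,-10,-15],[0,0,0]],[[0,-40,-31],[0,0,-2]],[[-1,-85,-31],[0,0,-5]],[[-3,-135,-31],[0,0,-9]],[[-5,-185,-31],[0,0,-13]],[[-7,-235,-31],[0,0,-17]],[[-9,-275,-31],[0,0,-19]],[[-10,-305,-31],[0,0,-20.5]],[[-10.6,-321,-31],[0,0,-21.1]],[[-10.6,-321,-31],[0,0,-21.1]]])

```text
t: 12.92
position: [0.546, 0.0588, 0.2505]
tcp_rot: [[0.955, 0.297, 0.0], [0.297, -0.955, -0.0], [0.0, 0.0, -1.0]]
ft_force: [1.0, 0.5, -1.5]
grip_width: 0.0225
```

```bash
python3 - <<'E'
from h import *
np.set_printoptions(precision=4,suppress=True,linewidth=150)
s=ctrl.observe();T=np.eye(4);T[:3,:3]=s["tcp_rot"];T[:3,3]=s["position"];print(T,s["ft_force"])
g=grab("wrist");save(g,"w4")
print(leg(g,T)[1])
c=cv2.cvtColor(g["f"],cv2.COLOR_RGB2BGR)[150:270,220:360];print(c.mean())
cv2.imwrite("pics/w4b.png",cv2.convertScaleAbs(cv2.resize(c,None,fx=5,fy=5,interpolation=cv2.INTER_CUBIC),alpha=.75))
E
```

```text
[[ 0.955   0.2967  0.      0.546 ]
 [ 0.2967 -0.955  -0.0001  0.0588]
 [ 0.      0.0001 -1.      0.2505]
 [ 0.      0.      0.      1.    ]] [ 0.981   0.4685 -1.5134]
[[ 0.0384 -0.0017 -0.0015  0.007  51.    ]
 [ 0.0437 -0.0032 -0.0016  0.0045 34.    ]
 [ 0.0484 -0.0032 -0.0015  0.0046 30.    ]
 [ 0.0532 -0.0031 -0.0015  0.0046 30.    ]
 [ 0.0586 -0.0016 -0.0015  0.0072 41.    ]
 [ 0.0636 -0.003  -0.0014  0.0067 29.    ]
 [ 0.0686 -0.0033 -0.0015  0.0044 22.    ]
 [ 0.0734 -0.0032 -0.0015  0.0045 22.    ]
 [ 0.0784 -0.0032 -0.0013  0.0039 17.    ]
 [ 0.0816 -0.0032 -0.0013  0.0039  8.    ]]
166.92388888888888
```

View pics/w4b.png

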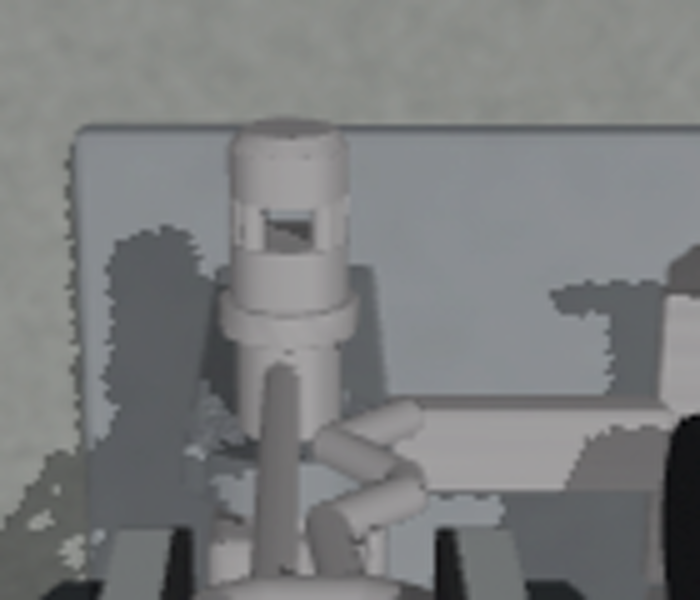

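```bash
python3 - <<'E'
from h import *
np.set_printoptions(precision=4,suppress=True,linewidth=150)
g=load("w4");P=cloud(g)
u=np.array([-.2967,.955]);xx=np.array([.955,.2967]);C=np.array([.5634,-.0083])
leg0=np.array([.546,.0588])+xx*-.0032-u*.0009
def f(p): d=p[:2]-C;return np.round(np.array([d@xx,d@u,(p[:2]-leg0)@xx,(p[:2]-leg0)@u])*1000,1)
for n,cx,cy in(("far",290,212),("near",290,250),("L",264,231),("R",316,231),("sl",230,180),("sr",348,180),("endtop",290,122),("collarfar",290,300)):
    a=g["M"][:3,3];d=pts(g,220+cx/5,150+cy/5,1.)-a
    zz=.115 if n not in("sl","sr") else .105
    for dz in(0,.0015): print(n,dz,f(a+d*(zz+dz-a[2])/d[2]))
for v in range(174,226,2): print(v,np.round(P[v,278],4),f(P[v,278]),"|",np.round(P[v,270],4))
E
```

```text
far 0 [ 0.8 76.   0.7  7.7]
far 0.0015 [ 0.8 76.5  0.7  8.1]
near 0 [ 0.8 69.6  0.7  1.3]
near 0.0015 [ 0.8 70.1  0.7  1.8]
L 0 [-3.4 72.9 -3.5  4.5]
L 0.0015 [-3.4 73.3 -3.5  5. ]
R 0 [ 5.  72.8  4.9  4.5]
R 0.0015 [ 5.  73.3  4.9  4.9]
sl 0 [-9.3 78.8 -9.4 10.4]
sl 0.0015 [-9.2 79.2 -9.3 10.8]
sr 0 [10.4 78.7 10.3 10.4]
sr 0.0015 [10.3 79.1 10.2 10.8]
endtop 0 [ 0.9 90.9  0.8 22.5]
endtop 0.0015 [ 0.9 91.2  0.8 22.9]
collarfar 0 [ 0.7 61.   0.6 -7.3]
collarfar 0.0015 [ 0.8 61.6  0.7 -6.8]
174 [0.5379 0.0762 0.1021] [ 0.7 88.3  0.6 20. ] | [0.5316 0.0741 0.1013]
176 [0.538  0.0759 0.108 ] [ 0.8 88.   0.7 19.6] | [0.5318 0.0743 0.1091]
178 [0.5383 0.0754 0.1127] [ 0.8 87.4  0.7 19.1] | [0.5322 0.0733 0.1119]
180 [0.5387 0.0741 0.1139] [ 0.8 86.1  0.7 17.7] | [0.5326 0.0718 0.1122]
182 [0.5391 0.0729 0.1154] [ 0.8 84.8  0.8 16.4] | [0.5331 0.0704 0.1129]
184 [0.5395 0.0715 0.116 ] [ 0.8 83.3  0.8 14.9] | [0.5335 0.0688 0.1129]
186 [0.5401 0.0696 0.1149] [ 0.8 81.4  0.7 13. ] | [0.534  0.0673 0.1132]
188 [0.5405 0.0683 0.116 ] [ 0.8 80.   0.7 11.7] | [0.5344 0.066  0.1142]
190 [0.541  
[... 639 characters left out ...]
389 0.0509 0.113 ]
208 [0.5455 0.0519 0.115 ] [ 0.7 62.8  0.7 -5.6] | [0.5393 0.0498 0.1146]
210 [0.546  0.05   0.1145] [ 0.7 60.9  0.6 -7.5] | [0.5399 0.0473 0.1122]
212 [0.5464 0.0488 0.1158] [ 0.7 59.6  0.7 -8.8] | [0.5403 0.046  0.1132]
214 [0.5468 0.0477 0.1175] [ 0.8 58.4  0.7 -9.9] | [0.5407 0.0452 0.1159]
216 [0.5474 0.0458 0.1166] [  0.7  56.4   0.6 -12. ] | [0.5228 0.1355 0.3743]
218 [0.5478 0.0443 0.1173] [  0.7  54.9   0.6 -13.5] | [0.5416 0.042  0.1163]
220 [0.5486 0.0416 0.1143] [  0.7  52.    0.6 -16.3] | [0.5425 0.0387 0.1118]
222 [0.5493 0.0395 0.1132] [  0.7  49.8   0.6 -18.5] | [0.543  0.0368 0.1113]
224 [0.5438 0.0595 0.1712] [ 1.4 70.5  1.3  2.2] | [0.5435 0.0352 0.1117]
```

Call:
apply_moves(motion=[[[0.7,-4.8,8],[0,0,0]],[[0.7,-4.8,22],[0,0,0]],[[0.7,-4.8,36],[0,0,0]],[[0.7,-4.8,43],[0,0,0]],[[0.7,-4.8,45],[0,0,0]],[[0.7,-4.8,45],[0,0,0]],[[0.7,-4.8,45],[0,0,0]]])

```text
t: 13.85
position: [0.5454, 0.0631, 0.2057]
tcp_rot: [[0.955, 0.296, 0.001], [0.296, -0.955, 0.0], [0.001, 0.0, -1.0]]
ft_force: [0.0, -0.2, -0.6]
grip_width: 0.0229
```

```bash
python3 - <<'E'
from h import *
np.set_printoptions(precision=4,suppress=True,linewidth=150)
s=ctrl.observe();T=np.eye(4);T[:3,:3]=s["tcp_rot"];T[:3,3]=s["position"];print(T[:3],s["ft_force"])
g=grab("wrist");save(g,"w5")
print(leg(g,T)[1])
c=cv2.cvtColor(g["f"],cv2.COLOR_RGB2BGR)[165:265,230:330]
cv2.imwrite("pics/w5b.png",cv2.convertScaleAbs(cv2.resize(c,None,fx=6,fy=6,interpolation=cv2.INTER_CUBIC),alpha=.75))
E
```

```text
[[ 0.9553  0.2958  0.0007  0.5454]
 [ 0.2958 -0.9553  0.      0.0631]
 [ 0.0007  0.0002 -1.      0.2057]] [ 0.0182 -0.1752 -0.6378]
[[  0.0382  -0.0017  -0.0015   0.0071  54.    ]
 [  0.0433  -0.0031  -0.0016   0.0045  31.    ]
 [  0.0484  -0.0032  -0.0015   0.0046  35.    ]
 [  0.0534  -0.0031  -0.0016   0.0046  29.    ]
 [  0.0589  -0.0017  -0.0014   0.0072  41.    ]
 [  0.0634  -0.0029  -0.0016   0.0068  25.    ]
 [  0.0688  -0.0033  -0.0013   0.0044  24.    ]
 [  0.0735  -0.0032  -0.0014   0.0045  22.    ]
 [  0.0782  -0.0033  -0.0014   0.0045  18.    ]
 [  0.0816  -0.0032  -0.0013   0.004    8.    ]
 [  0.0902  -0.0045  -0.0106   0.0134 226.    ]]
```

View pics/w5b.png

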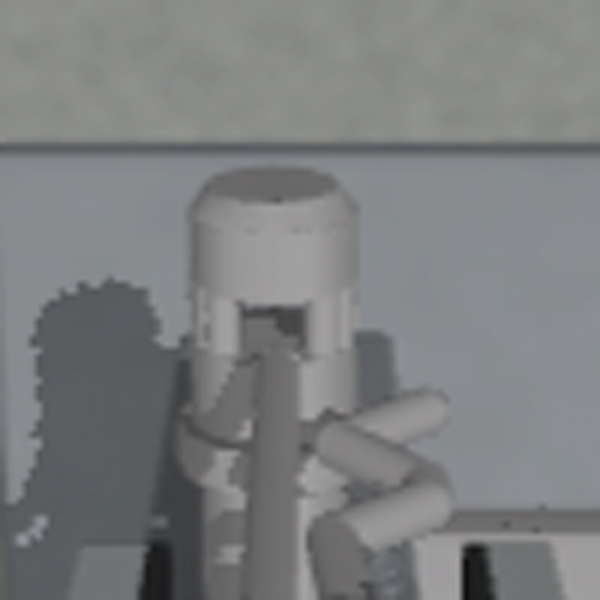

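```bash
python3 - <<'E'
from h import *
np.set_printoptions(precision=4,suppress=True,linewidth=150)
g=load("w5");P=cloud(g)
u=np.array([-.2957,.9553]);xx=np.array([.9553,.2957])
leg0=np.array([.5454,.0631])+xx*-.0032-u*.0010
f=lambda p:np.round(np.array([(p[:2]-leg0)@xx,(p[:2]-leg0)@u,p[2]])*1000,1)
for n,cx,cy in(("far",273,303),("near",273,354),("L",238,330),("R",308,330)):
    a=g["M"][:3,3];d=pts(g,230+cx/6,165+cy/6,1.)-a;print(n,f(a+d*(.115-a[2])/d[2]))
for v in range(204,230,1): print(v,*[f(P[v,c]) for c in(263,271,274,279,286)])
E
```

```text
far [ -0.4   4.  115. ]
near [ -0.5  -2.2 115. ]
L [ -4.5   0.7 115. ]
R [  3.5   0.7 115. ]
204 [ -9.1  10.7 110.1] [ -3.4  12.4 115.4] [ -1.4  12.2 114.8] [  2.   11.9 114.1] [  6.8  11.2 111.6]
205 [ -9.1  10.2 111. ] [ -3.5  11.3 114.3] [ -1.4  11.5 115. ] [  2.   11.5 114.9] [  6.8  10.  110.2]
206 [ -9.1   9.5 111. ] [ -3.4  11.  115.5] [ -1.4  10.9 115.4] [  2.   10.8 115.1] [  6.7  10.1 112.9]
207 [ -9.1   8.7 110.7] [ -3.5  10.1 115. ] [ -1.4  10.3 115.5] [  2.    9.9 114.4] [  6.8   8.9 111.5]
208 [ -9.1   8.3 111.7] [ -3.5   9.4 114.9] [ -1.4   9.5 115.3] [  2.    9.4 115.1] [  6.8   7.8 110.4]
209 [ -9.1   7.3 110.9] [ -3.4   8.9 115.6] [ -1.4   8.8 115.3] [  2.    9.2 116.6] [  6.8   7.4 111.3]
210 [ -9.2   6.4 110.4] [ -3.5   7.4 113.4] [ -1.4   8.  115.1] [  2.    7.9 114.7] [  6.8   6.9 111.8]
211 [ -9.2   5.7 110.4] [ -3.5   6.8 113.6] [ -1.4   7.6 115.9] [  2.    7.2 114.9] [  6.8   6.2 112.1]
212 [ -9.2   5.  110.7] [ -3.5   6.7 115.5] [ -1.4   6.9 115.9] [  2.    6.4 114.7] [  6.8   5.2 111.2]
213 [ -9.2   4.1 110.1] [ -3.5   6.  115.6] [ -1.5   5.5 114.3] [  2.  
[... 978 characters left out ...]
3.7  -2.9 111.3] [ -1.3   2.2 124.6] [  1.9  -3.3 110.3] [  6.8  -3.  111. ]
224 [ -9.4  -4.2 109.9] [ -3.6  -2.9 113.3] [ -1.3   1.7 125. ] [  2.    1.2 123.8] [  6.8  -3.8 110.9]
225 [ -9.4  -4.7 110.6] [ -3.6  -3.2 114.3] [ -1.2   1.8 127.1] [  2.    1.3 125.8] [  6.8  -4.4 111.4]
226 [ -9.5  -6.2 108.8] [ -3.6  -4.  114.3] [ -1.2   2.2 129.8] [  2.    1.1 127.2] [  6.8  -5.  111.8]
227 [ -9.4  -6.1 110.9] [ -3.6  -4.5 114.8] [ -1.1   2.  131.1] [  2.    1.4 129.6] [  6.8  -5.6 112.2]
228 [ -9.4  -7.  110.5] [ -3.6  -4.9 115.8] [ -1.1   2.2 133.4] [  2.1   1.9 132.7] [  6.8  -6.2 112.5]
229 [ -9.4  -7.9 110.2] [ -3.6  -6.1 114.6] [ -1.    2.2 135.1] [  2.1   1.  132.2] [  6.8  -7.1 112.1]
```

Call:
apply_moves(motion=[[[-0.4,-0.8,1],[0,0,0]],[[-0.4,-0.8,2.5],[0,0,0]],[[-0.4,-0.8,4],[0,0,0]],[[-0.4,-0.8,5.5],[0,0,0]],[[-0.4,-0.8,6.5],[0,0,0]],[[-0.4,-0.8,7.5],[0,0,0]],[[-0.4,-0.8,7.5],[0,0,0]]])

```text
t: 14.78
position: [0.5446, 0.0637, 0.1977]
tcp_rot: [[0.955, 0.296, -0.0], [0.296, -0.955, 0.0], [-0.0, -0.0, -1.0]]
ft_force: [-0.7, -0.9, 0.4]
grip_width: 0.0226
```

Call:
apply_moves(motion=[[[0,0,0.7],[0,0,0]],[[0,0,1.5],[0,0,0]],[[0,0,1.5],[0,0,0]]])

```text
t: 15.15
position: [0.5446, 0.0637, 0.1962]
tcp_rot: [[0.955, 0.296, -0.0], [0.296, -0.955, 0.0], [-0.0, -0.0, -1.0]]
ft_force: [0.2, 0.5, 0.1]
grip_width: 0.0228
```

Call:
apply_moves(motion=[[[0,0,0.7],[0,0,0]],[[0,0,1.5],[0,0,0]],[[0,0,1.5],[0,0,0]]])

```text
t: 15.52
position: [0.5446, 0.0637, 0.1947]
tcp_rot: [[0.955, 0.296, -0.0], [0.296, -0.955, -0.0], [-0.0, -0.0, -1.0]]
ft_force: [0.4, -0.0, -0.4]
grip_width: 0.0226
```

Call:
apply_moves(motion=[[[0,0,1],[0,0,0]],[[0,0,2],[0,0,0]],[[0,0,3],[0,0,0]],[[0,0,3],[0,0,0]]])

```text
t: 16.02
position: [0.5446, 0.0637, 0.1917]
tcp_rot: [[0.955, 0.296, -0.0], [0.296, -0.955, -0.0], [-0.0, -0.0, -1.0]]
ft_force: [0.9, -0.5, -0.8]
grip_width: 0.0229
```

Call:
apply_moves(motion=[[[0,0,1],[0,0,0]],[[0,0,2],[0,0,0]],[[0,0,3],[0,0,0]],[[0,0,3],[0,0,0]]])

```text
t: 16.52
position: [0.5446, 0.0637, 0.1887]
tcp_rot: [[0.955, 0.296, -0.0], [0.296, -0.955, 0.0], [-0.0, -0.0, -1.0]]
ft_force: [-0.2, -0.2, -1.2]
grip_width: 0.0225
```

Call:
apply_moves(motion=[[[0,0,1],[0,0,0]],[[0,0,2],[0,0,0]],[[0,0,3],[0,0,0]],[[0,0,4],[0,0,0]],[[0,0,5],[0,0,0]],[[0,0,6],[0,0,0]],[[0,0,7],[0,0,0]],[[0,0,7],[0,0,0]]])

```text
t: 17.52
position: [0.5446, 0.0637, 0.1817]
tcp_rot: [[0.955, 0.296, -0.0], [0.296, -0.955, 0.0], [-0.0, -0.0, -1.0]]
ft_force: [-0.7, 0.1, -0.9]
grip_width: 0.0227
```

Call:
apply_moves(motion=[[[0,0,1],[0,0,0]],[[0,0,2],[0,0,0]],[[0,0,3],[0,0,0]],[[0,0,4],[0,0,0]],[[0,0,5],[0,0,0]],[[0,0,6],[0,0,0]],[[0,0,6],[0,0,0]]])

```text
t: 18.4
position: [0.5448, 0.0637, 0.1759]
tcp_rot: [[0.955, 0.296, 0.001], [0.296, -0.955, 0.0], [0.001, 0.0, -1.0]]
ft_force: [1.3, 0.3, 1.5]
grip_width: 0.0229
```

Call:
apply_moves(motion=[[[0,0,1],[0,0,0]],[[0,0,2],[0,0,0]],[[0,0,2],[0,0,0]]])

```text
t: 18.77
position: [0.545, 0.0638, 0.174]
tcp_rot: [[0.955, 0.296, 0.001], [0.296, -0.955, 0.0], [0.001, 0.0, -1.0]]
ft_force: [5.1, 1.0, 2.5]
grip_width: 0.0227
```

Call:
apply_moves(motion=[[[0,0,1],[0,0,0]],[[0,0,2],[0,0,0]],[[0,0,2],[0,0,0]]])

```text
t: 19.15
position: [0.5451, 0.0638, 0.1721]
tcp_rot: [[0.955, 0.296, 0.002], [0.296, -0.955, 0.0], [0.002, 0.0, -1.0]]
ft_force: [6.3, 2.0, 3.6]
grip_width: 0.0227
```

Call:
apply_moves(motion=[[[0.3,0,1],[0,0,0]],[[0.4,0,2],[0,0,0]],[[0.4,0,2],[0,0,0]]])

```text
t: 19.52
position: [0.5453, 0.0639, 0.1698]
tcp_rot: [[0.955, 0.296, 0.001], [0.296, -0.955, 0.0], [0.001, 0.0, -1.0]]
ft_force: [7.8, 2.4, 0.7]
grip_width: 0.0233
```

Call:
apply_moves(motion=[[[0,0,1],[0,0,0]],[[0,0,2],[0,0,0]],[[0,0,2],[0,0,0]]])

```text
t: 19.9
position: [0.5453, 0.0639, 0.1678]
tcp_rot: [[0.955, 0.296, 0.001], [0.296, -0.955, 0.0], [0.001, 0.0, -1.0]]
ft_force: [5.6, 2.0, 2.1]
grip_width: 0.0227
```

Call:
apply_moves(motion=[[[0,0,1],[0,0,0]],[[0,0,2],[0,0,0]],[[0,0,3],[0,0,0]],[[0,0,3],[0,0,0]]])

```text
t: 20.4
position: [0.5452, 0.064, 0.1643]
tcp_rot: [[0.955, 0.296, 0.0], [0.296, -0.955, 0.0], [0.001, -0.0, -1.0]]
ft_force: [7.4, 2.6, -3.2]
grip_width: 0.0229
```

Call:
apply_moves(motion=[[[0,0,1],[0,0,0]],[[0,0,2],[0,0,0]],[[0,0,3],[0,0,0]],[[0,0,3],[0,0,0]]])

```text
t: 20.9
position: [0.5449, 0.0639, 0.1609]
tcp_rot: [[0.955, 0.296, -0.001], [0.296, -0.955, 0.0], [-0.0, -0.0, -1.0]]
ft_force: [7.5, 2.7, -6.1]
grip_width: 0.0227
```

Call:
apply_moves(motion=[[[0,0,1],[0,0,0]],[[0,0,2],[0,0,0]],[[0,0,3],[0,0,0]],[[0,0,3],[0,0,0]]])

```text
t: 21.4
position: [0.5446, 0.0638, 0.1579]
tcp_rot: [[0.955, 0.296, -0.002], [0.296, -0.955, -0.0], [-0.002, -0.0, -1.0]]
ft_force: [4.6, 1.2, -6.8]
grip_width: 0.0226
```

Call:
apply_moves(motion=[[[0,0,0.7],[0,0,0]],[[0,0,1.5],[0,0,0]],[[0,0,1.5],[0,0,0]]])

```text
t: 21.78
position: [0.5448, 0.0638, 0.1571]
tcp_rot: [[0.955, 0.296, -0.001], [0.296, -0.955, -0.0], [-0.001, -0.0, -1.0]]
ft_force: [2.4, 0.7, -3.6]
grip_width: 0.0227
```

Call:
apply_moves(motion=[[[0,0,0.7],[0,0,0]],[[0,0,1.2],[0,0,0]],[[0,0,1.2],[0,0,0]]])

```text
t: 22.15
position: [0.5449, 0.0638, 0.156]
tcp_rot: [[0.955, 0.296, -0.0], [0.296, -0.955, -0.0], [-0.0, 0.0, -1.0]]
ft_force: [1.5, 0.4, -2.7]
grip_width: 0.0228
```

Call:
apply_moves(motion=[[[0,0,0.4],[0,0,0]],[[0,0,0.8],[0,0,0]],[[0,0,0.8],[0,0,0]]])

```text
t: 22.52
position: [0.545, 0.0638, 0.1554]
tcp_rot: [[0.955, 0.296, 0.0], [0.296, -0.955, -0.0], [0.0, 0.0, -1.0]]
ft_force: [0.8, -1.2, 0.2]
grip_width: 0.0229
```

```bash
python3 - <<'E'
from h import *
g=grab("wrist");save(g,"w6");s=grab("scene");save(s,"s6")
a=cv2.resize(cv2.cvtColor(g["f"],cv2.COLOR_RGB2BGR)[170:290,220:340],None,fx=5,fy=5,interpolation=cv2.INTER_CUBIC)
cv2.imwrite("pics/w6b.png",cv2.convertScaleAbs(a,alpha=.8))
E
```

```text
(no output)
```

View pics/w6b.png

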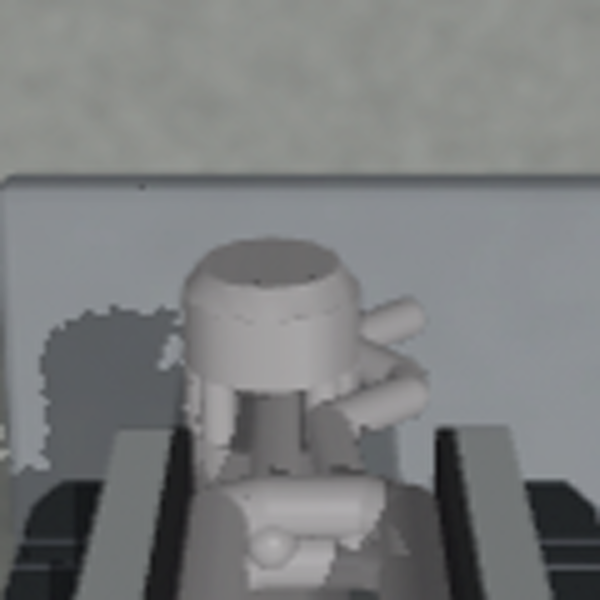

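The leg is in the hole, the bow wraps the pin on the right side (crop about (390,350)), and the forces are near zero, so I'll release and back away upward.

Call:
apply_moves(motion=[[[0,0,0],[0,0,0]],[[0,0,0],[0,0,0]],[[0,0,0],[0,0,0]],[[0,0,0],[0,0,0]],[[0,0,-3],[0,0,0]],[[0,0,-15],[0,0,0]],[[0,0,-40],[0,0,0]],[[0,0,-75],[0,0,0]],[[0,0,-90],[0,0,0]],[[0,0,-90],[0,0,0]]], gripper=-0.3)

```text
t: 23.88
position: [0.5452, 0.0638, 0.246]
tcp_rot: [[0.955, 0.296, 0.002], [0.296, -0.955, 0.0], [0.002, 0.0, -1.0]]
ft_force: [1.0, 0.5, -0.1]
grip_width: 0.0554
```

```bash
python3 - <<'E'
from h import *
np.set_printoptions(precision=4,suppress=True,linewidth=150)
g=grab("wrist");save(g,"w7");s=grab("scene");save(s,"s7")
a=cv2.resize(cv2.cvtColor(g["f"],cv2.COLOR_RGB2BGR)[140:260,210:350],None,fx=3.5,fy=3.5,interpolation=cv2.INTER_CUBIC)
b=cv2.resize(cv2.cvtColor(s["f"],cv2.COLOR_RGB2BGR)[195:275,250:330],None,fx=3.75,fy=5.25,interpolation=cv2.INTER_CUBIC)
cv2.imwrite("pics/w7b.png",cv2.convertScaleAbs(np.hstack([a,b]),alpha=.9))
P=cloud(g).reshape(-1,3);q=P[(P[:,2]>.13)&(P[:,2]<.19)&(abs(P[:,0]-.545)<.03)&(abs(P[:,1]-.062)<.03)]
t=q[q[:,2]>q[:,2].max()-.008];print("eye top z",q[:,2].max(),t.mean(0),cv2.minAreaRect((t[:,:2]*1000).astype(np.float32)))
o=ctrl.observe();print(o["t"],o["position"],o["ft_force"])
E
```

```text
eye top z 0.1738246038809148 [0.5547 0.067  0.17  ] ((554.9849853515625, 66.36526489257812), (20.93717384338379, 11.500894546508789), 18.154659271240234)
23.975 [0.5447 0.0638 0.2442] [-0.2382 -0.1931 -0.192 ]
```

View pics/w7b.png

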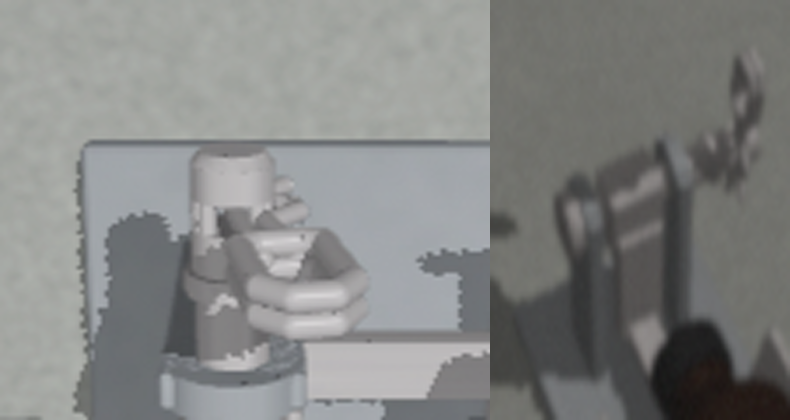

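Call:
apply_moves(motion=[[[0,0,-10],[0,0,0]],[[0,0,-20],[0,0,0]],[[0,0,-20],[0,0,0]],[[0,0,-20],[0,0,0]],[[0,0,-20],[0,0,0]],[[0,0,-20],[0,0,0]]])

```text
t: 24.72
position: [0.545, 0.0638, 0.2651]
tcp_rot: [[0.955, 0.296, -0.0], [0.296, -0.955, -0.0], [-0.0, -0.0, -1.0]]
ft_force: [-0.0, -0.5, -0.3]
grip_width: 0.0554
```

```bash
python3 - <<'E'
from h import *
np.set_printoptions(precision=1,suppress=True,linewidth=150)
g=grab("wrist");save(g,"w8")
u=np.array([-.2957,.9553]);xx=np.array([.9553,.2957]);C=np.array([.5634,-.0083])
for n in("w7","w8"):
    P=cloud(load(n)).reshape(-1,3);q=P[(P[:,2]>.06)&(P[:,2]<.19)&(abs(P[:,0]-.548)<.04)&(abs(P[:,1]-.062)<.04)]
    q=np.c_[(q[:,:2]-C)@xx,(q[:,:2]-C)@u,q[:,2]]*1000
    print(n,q[:,2].max())
    for a in range(60,176,6):
        c=q[(q[:,2]>=a)&(q[:,2]<a+6)]
        if len(c)>3: print(a,len(c),"x",np.percentile(c[:,0],[2,98]),"y",np.percentile(c[:,1],[2,98]))
E
```

```text
w7 173.82460388091482
66 4 x [-14.2 -11.4] y [36.1 36.4]
72 8 x [-13.1 -11. ] y [35.8 36.3]
78 8 x [-12.8  14.6] y [35.5 75. ]
84 29 x [-13.7  14.8] y [35.5 75.7]
90 12 x [-12.7  17.3] y [35. 36.]
96 76 x [-13.1  16.9] y [35.3 88.3]
102 152 x [-11.6  17.4] y [35.3 88.2]
108 734 x [-10.3  15.6] y [35.5 88.1]
114 552 x [-8.4 16.7] y [28.7 85.7]
120 164 x [-8.2 10.7] y [30.  75.8]
126 4 x [3.4 5.6] y [75.4 75.7]
132 28 x [ 7.5 19.5] y [70.4 79.1]
138 254 x [-0.2 20.1] y [69.  79.2]
144 68 x [-0.1 23.1] y [71.3 79.2]
150 71 x [ 0.9 23.4] y [71.5 79.3]
156 73 x [ 2.1 25.9] y [70.3 79.5]
162 168 x [ 3.5 26.1] y [69.4 79.4]
168 418 x [ 6.1 22.4] y [69.1 79.2]
w8 173.5191584587587
66 5 x [-13.  -10.9] y [35.5 35.9]
72 7 x [-13.6 -10.6] y [35.3 36.2]
78 10 x [-12.4  14.5] y [35.3 75.5]
84 33 x [-13.9  18. ] y [34.1 75.4]
90 28 x [-12.2  17.7] y [34.5 36.3]
96 66 x [-12.4  16.7] y [35.3 88.1]
102 132 x [-11.9  17.3] y [35.4 88.3]
108 664 x [-9.9 15.7] y [35.5 88.1]
114 490 x [-9.1 16.9] y [28.7 85.6]
120 138 x [-8.6 10.4] y [29.9 75.9]
132 16 x [ 8.5 20.5] y [72.9 78.9]
138 209 x [-0.1 20.7] y [69.7 79.1]
144 56 x [-0.2 22. ] y [70.9 79.3]
150 56 x [ 0.7 23.7] y [71.2 79.3]
156 56 x [ 2.2 26.7] y [71.  79.3]
162 147 x [ 3.  26.1] y [69.1 79.2]
168 357 x [ 6.5 22.7] y [68.6 79.3]
```

```bash
python3 - <<'E'
from workcell import ctrl
print(ctrl.observe()["t"],ctrl.sign_off())
E
```

```text
the job is handed in; nothing more can be done
24.775 None
```

The pin is home and the R-clip is on it, released, with the leg through the hole and the bow over the pin. I handed the job in at 24.8 s; sign-off gives no verdict.

**Pin:** I pushed the head home at about 5 N of friction, and stopped at the hard stop with about 20 N on the wrist against the 30 N limit. After the clip was on, the drilled end was still 88 mm from the cradle axis, so the pin had not shifted.

**Clip:** I held it across the eye at 45 N and lined the leg up with the hole by wrist camera. I then lowered it in small steps. Forces stayed at about 10 N or less, the bow snapped in, and the force fell to about zero at the seat. In the last close view the leg was in the hole and the bow wrapped the pin.

**Last checks, after letting go:**
- **Lean:** the clip settled leaning about 0.18 rad towards the bow side. That is within the 0.3 rad limit but not upright. It did not change between two looks 0.8 s apart.
- **Seat position:** the seat point works out at 1 to 2 mm above the pin's axis, under 1 mm across, and about 74 mm out. The estimate is good to about 2 mm, so the distance out, which is limited to 76.5 mm, is the closest margin.
- **Bow angle:** I could not measure it directly; the near-zero force and the pictures suggest it is relaxed.
- **Other objects:** the arm was clear above the cradle, and I did not go near the beaker or bottles. I did not re-measure their positions.

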